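Find the low pad of a mounting frame with a straightedge and shim it

TASK

One of the two end pads of the mounting frame is low: lay the straightedge centred along the row of three pads, let go of it, and press down on top of it near each end until you have felt which end rocks, pressing that end right down on to its pad. Then lay the straightedge back on the bench, upright as it lay before and clear of the frame, and lay the shim flat and centred on the low pad with its gripping bar running along the row, on either side. Leave the other things on the bench where they are.

Things in the scene. Friction and masses are not known exactly. Their poses are not given: they have to be found in the camera images.
- frame: Instrument mounting frame, fixed: aluminium base plate 100 (x) x 240 (y) x 16 mm with a row of three steel pads along its y. Origin: centre of its underside. The pad tops should be 36 mm above the origin; the middle pad is; one of the two end pads is 3 mm lower, which one changes and no reading tells. End pads 52 (x) x 44 (y) mm, middle pad 52 x 30 mm.
- pad_1 (a point): Where the centre of the top of the frame's +y end pad should be: 80 mm from the middle pad's centre, 36 mm above the frame's origin. The low pad's real top is 3 mm below this point. Axes as the frame's.
- pad_2 (a point): Where the centre of the top of the frame's -y end pad should be: 80 mm from the middle pad's centre, 36 mm above the frame's origin. The low pad's real top is 3 mm below this point. Axes as the frame's.
- middle (a point): Centre of the top of the frame's middle pad, 36 mm above the frame's origin. Axes as the frame's.
- straightedge: Straightedge: bright aluminium profile, 200 mm long (its y), 24 mm wide (x), 30 mm tall, 0.18 to 0.36 kg. Origin: centre of its underside. Starts on the bench beside the frame. Centred along the row it lies level, even with a low end pad; pressed at 80 to 90 mm from its middle, the end over the low pad gives at 1 to 2 N, sinks 3 mm on to it and comes level when let go; over a true pad it does not give.
- end_a (a point): middle of the lower edge of the straightedge's +y end face, 100 mm from its origin
- end_b (a point): middle of the lower edge of the straightedge's -y end face, 100 mm from its origin
- shim: Shim: flat steel plate 50 (x) x 44 (y) x 3 mm with a gripping bar standing along one edge: bar 10 mm thick (x), 40 mm long (y), its top 27 mm above the underside, its centre 20 mm from the plate's centre on the +x side. Origin: centre of the plate's underside; 0.1 kg. Starts flat on the bench, on the other side of the frame from the straightedge.
- screwdriver: Bystander, to be left alone: screwdriver lying on the bench, 190 mm; origin mid-length at its underside
- wrench: Bystander, to be left alone: flat open spanner, 170 mm; origin mid-length at its underside
- plate_offcut: Bystander, to be left alone: plain aluminium plate 60 x 90 x 8 mm without any bar on it (not the shim); origin at the centre of its underside
- mug: Bystander, to be left alone: white mug, 80 mm wide, 90 mm tall; origin at the centre of its underside
- bracket: Bystander, to be left alone: steel angle bracket, foot 50 x 80 mm, 50 mm tall; origin at the centre of its foot's underside
- jar: Bystander, to be left alone: closed clear jar, 60 mm wide, 70 mm tall; origin at the centre of its underside
- caliper_case: Bystander, to be left alone: flat black case 80 x 200 x 28 mm; origin at the centre of its underside
Not all that is in view belongs to the job. Leave any brown, orange or pink look-alike of the shim alone.

How it is judged:
On the way, in this order (a step that is already met when the one before it is completed fails the run):
1. the straightedge lies let go along the row of three pads, centred within 15 mm and along the row within 0.12 rad (horizontal distance between straightedge and middle below 0.015 m and angle between the y axis of straightedge and the y axis of frame, either way round below 0.12 rad and z of straightedge in the frame of frame between 0.0335 and 0.0385 m and angle between straightedge's own z axis and vertical below 0.04 rad and contact force between the fingers and straightedge below 0.1 N and linear speed of straightedge below 0.01 m/s), for 0.2 s.
2. with the straightedge still lying along the row, the fingers press its end down on to the low pad (its tip sinks at least 2 mm below true) (horizontal distance between straightedge and middle below 0.018 m and angle between the y axis of straightedge and the y axis of frame, either way round below 0.12 rad and contact force between the fingers and straightedge above 0.5 N and contact force between straightedge and frame above 0.3 N and ((horizontal distance between the grasp point and end_a below 0.05 m and z of end_a in the frame of frame between 0.029 and 0.034 m) or (horizontal distance between the grasp point and end_b below 0.05 m and z of end_b in the frame of frame between 0.029 and 0.034 m))), for 0.15 s.
At the end, for the whole second after the job is handed in: The shim lies flat and at rest on the low pad (underside 3 mm below true, within 2 mm), centred within 12 mm, its gripping bar along the row within 0.2 rad; the straightedge lies at rest on the bench off the frame, on its 24 mm wide underside; both let go ((horizontal distance between shim and pad_1 below 0.012 m or horizontal distance between shim and pad_2 below 0.012 m) and z of shim in the frame of frame between 0.031 and 0.0347 m and angle between each of shim, straightedge's own z axis and vertical below 0.03 rad and angle between the y axis of shim and the y axis of frame, either way round below 0.2 rad and linear speed of each of shim, straightedge below 0.01 m/s and angular speed of shim below 0.1 rad/s and height (world z) of straightedge between -0.005 and 0.008 m); the robot touches nothing.
It fails at once if a bystander is shoved more than 30 mm (distance of any of screwdriver, wrench, plate_offcut, mug, bracket, jar, caliper_case from where it was at the start of the episode above 0.03 m).
It also fails if it takes over 72 s, if anything falls off the work surface, if the arm or the gripper's body presses on something with over 40 N, if the wrist force passes 120 N, or if a joint passes its speed limit or range.

ROBOT

A 7-joint arm with a two-finger parallel gripper is mounted at the origin on the work surface. World frame = base frame: x ahead of the robot, y to its left, z up, the work surface at z = 0. Lengths are in m, angles in rad, forces in N, time in s.
With the tool pointing down it reaches from about 0.4 to 0.85 m from the base axis. Payload 10.4 kg.
Tool frame: the origin (TCP) lies at the very end of the fingers, on their centre line; the grasp point (between the pads) lies 19 mm behind it; y points along the fingers, x is the direction in which the jaws open and shut, and the axes are right-handed (so a half turn about y gives the same grasp; the last joint's range is limited). The gripper opens to 87 mm and grips with 3 to 60 N. Pads are 19 mm wide; open, the fingers measure 117 mm over their backs; the gripper's body (75 mm by 190 mm) begins 51 mm behind the grasp point.
Start: joints at [-1.348, 0.332, -0.065, 1.46, 0.022, 1.35, -0.088], TCP at [0.152, 0.606, 0.223] pointing down, gripper open.
Joint ranges: [-2.6, 2.6], [-0.5, 2.12], [-1.47, 1.34], [0.16, 2.42], [-1.27, 4.41], [0.06, 2.06], [-2.6, 2.6]. Speed limits (rad/s): [2.22, 2.22, 2.79, 2.79, 3.14, 3.14, 3.14].

INTERFACE

Orientations are given as a unit quaternion [x, y, z, w].
In Python, from bench import readout, vision, r gives the robot as it stands.
- The arm moves only by the tool arm_command, never from a script. Its argument "targets" is a list that holds one entry, the list of rows, each a list of 6 numbers: the shift along the tool's x, y, z in m, then the turn, a rotation vector about the tool's x, y, z in degrees. A call has 1 to 12 rows; each row shifts and turns the commanded pose from where the row before left it, along the tool's axes as they then stand; what a row does not reach is not made up. A row lasts 1/12 s, in which the tool goes at most 41.7 mm and 7.16 degrees, less where a joint would pass 70% of its speed; a pose out of reach is approached as far as the arm can. A call is refused whole if a number of a shift passes 0.0417 or a number of a turn 7.16, either way. A call with a gripper value outside its range is refused whole. "hand" is the opening, from 0 (shut) to 1 (fully open), set as the call begins (left out, the last holds). The fingers move at their own pace and stop on an object; "grip_force" is the grip in N (left out, the last holds). Time passes only in rows, so rows that do not move let the fingers close. It gives the time, the measured TCP pose, the force and the opening at its end, in the units of the state.
- readout.read_state(): the state, without advancing time (a new reading comes with each control period).
- vision.camera(name): name is "side" or "top"; returns a dict with "pixels" (480x640x3 uint8, blue, green, red), "fovy" (degrees; the focal length in pixels is half the picture's height over the tangent of half this angle, whatever the lens; pixels are square), "cx", "cy" (the principal point, pixels), "R" (3x3) and "t" (3): a world point X has camera coordinates R X + t. Camera axes: x right, y down, z forward; pixel columns grow to the right and rows downward; lengths in m; the calibration is good to about 2 mm. A picture is of the moment at which its call begins. There is no depth.
- r.close_job(): hands the job in, once; it reports no verdict.
The state is a dict: "time": time; "joint_positions": joint angles; "joint_vel": joint speeds; "joint_torque": joint torques, N m; "ee_pos": TCP position; "eef_rot": TCP orientation; "ft_force": force on the tool from outside, world axes, zero at the start; "torque": the same for the moment, N m; "width": finger opening in m.
Only numpy, scipy, OpenCV 4.12 (cv2) and the standard library are available. Lean on these libraries where they do the work, as an engineer would, in place of code of your own. Each camera call takes 0.05 s, during which the arm holds its last target.

## Working session

There is one attempt and no reset: what is moved stays moved. The work goes in short steps, Python scripts to look and compute and a tool call to move; the robot and the scene stay as the last step left them, time stands still between calls to the robot, and variables do not carry over. Pictures are saved under pics/ and viewed, and the job is handed in when it is done.

Besides the shell and the picture viewer there is one more tool, called after ">>>" as a command line: name --argument value ..., lists and objects as JSON in quotes. arm_command: Moves the arm, as the interface text tells. Its arguments: {"type":"object","properties":{"targets":{"type":"array","items":{"type":"array","items":{"type":"array","items":{"type":"number"}}}},"hand":{"type":"number"},"grip_force":{"type":"number"}},"required":["targets"]}

```bash
ls; mkdir -p pics
python3 - <<'E'
from bench import readout, vision, r
import cv2
print(readout.read_state())
for n in("side","top"):
    c=vision.camera(n); cv2.imwrite(f"pics/{n}0.png",c["pixels"]); print(n,{k:c[k] for k in c if k!="pixels"})
E
```

```text
pics
{'time': 0.0, 'joint_positions': array([-1.34760635,  0.3328927 , -0.06472372,  1.46096347,  0.02165613,
        1.34988858, -0.08850815]), 'joint_vel': array([-0.00053566, -0.00045855,  0.00066118, -0.00099273,  0.00080692,
       -0.00097466,  0.00062969]), 'joint_torque': array([-6.56563370e-04, -6.23279357e+01,  2.41579668e-02, -3.89881074e+01,
       -6.13718480e-02,  4.01834480e-02,  1.47944247e-04]), 'ee_pos': array([0.15199168, 0.60583081, 0.22173044]), 'eef_rot': array([ 0.55785859,  0.43456989, -0.43532872, -0.55716399]), 'ft_force': array([ 0.11154269,  0.60657425, -0.93501442]), 'torque': array([-0.00169664,  0.03157901,  0.00215711]), 'width': 0.0868340248924302}
side {'fovy': 52.442887606566174, 'cx': 316.5619557132398, 'cy': 243.9101712754936, 'R': array([[ 0.82953211, -0.55811799,  0.01951365],
       [-0.34491618, -0.53950482, -0.76809334],
       [ 0.43921442,  0.63042752, -0.6400405 ]]), 't': array([-0.45708775,  0.23211509,  0.95518871])}
top {'fovy': 54.331830089251106, 'cx': 320.82522560159254, 'cy': 238.57746068139005, 'R': array([[-1.67547034e-02, -9.99857175e-01, -2.21562712e-03],
       [-9.93117186e-01,  1.68985875e-02, -1.15899493e-01],
       [ 1.15920381e-01,  2.58515735e-04, -9.93258475e-01]]), 't': array([0.02329459, 0.55184399, 1.0762966 ])}
```

View pics/top0.png

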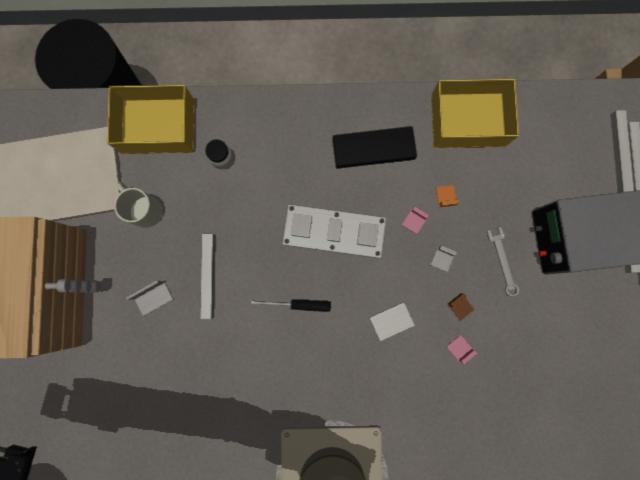

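View pics/side0.png

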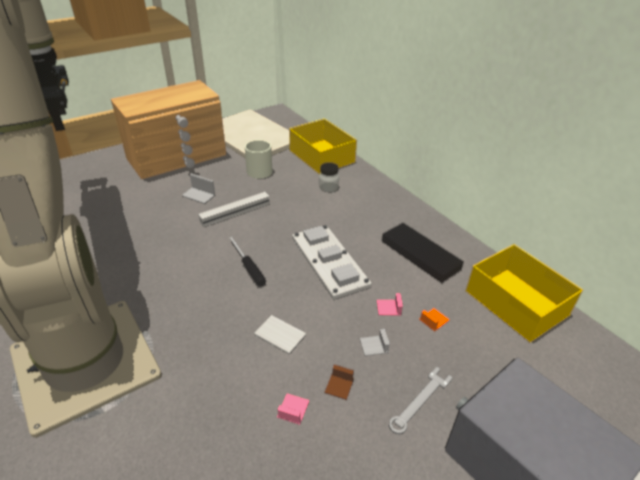

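```bash
cat > h.py <<'E'
import numpy as np, cv2
from bench import readout, vision, r
from scipy.spatial.transform import Rotation as Ro
def ray(c,uv,z):
    f=240/np.tan(np.radians(c["fovy"]/2)); R=np.array(c["R"]);t=np.array(c["t"])
    uv=np.atleast_2d(np.asarray(uv,float))
    d=np.c_[(uv[:,0]-c["cx"])/f,(uv[:,1]-c["cy"])/f,np.ones(len(uv))]@R
    C=-R.T@t
    return C+d*((z-C[2])/d[:,2])[:,None]
def proj(c,X):
    f=240/np.tan(np.radians(c["fovy"]/2)); p=np.atleast_2d(X)@np.array(c["R"]).T+c["t"]
    return p[:,:2]/p[:,2:]*f+[c["cx"],c["cy"]]
def rects(c,box,lo,z,minA=60,hi=256):
    x0,y0,x1,y1=box
    g=cv2.cvtColor(c["pixels"],cv2.COLOR_BGR2GRAY)[y0:y1,x0:x1]
    m=((g>=lo)&(g<hi)).astype(np.uint8)
    cs,_=cv2.findContours(m,cv2.RETR_EXTERNAL,cv2.CHAIN_APPROX_NONE)
    out=[]
    for k in cs:
        if cv2.contourArea(k)<minA: continue
        P=ray(c,k[:,0]+[x0,y0],z)[:,:2]
        rc=cv2.minAreaRect((P*1000).astype(np.float32)); out.append((rc,cv2.contourArea(k),(k[:,0]+[x0,y0]).mean(0)))
    return out
E
python3 - <<'E'
from h import *
c=vision.camera("top"); im=c["pixels"]
s=vision.camera("side")
print("C",-np.array(c["R"]).T@c["t"],-np.array(s["R"]).T@s["t"])
def crop(n,c,b,k):
    cv2.imwrite(n,cv2.resize(c["pixels"][b[1]:b[3],b[0]:b[2]],None,fx=k,fy=k,interpolation=cv2.INTER_CUBIC))
crop("pics/c1.png",c,(270,195,400,265),6)
crop("pics/c2.png",c,(390,170,490,280),5)
crop("pics/c3.png",c,(185,220,230,330),5)
crop("pics/c4.png",s,(340,280,460,370),6)
for th in(120,140,160): 
  print(th)
  for b,z in(((190,225,225,325),.03),((425,240,462,275),.003),((278,198,392,262),.016)):
    for o in rects(c,b,th,z): print(o)
print(proj(c,[.152,.606,.22]))
E
```

```text
C [0.42367133 0.01368764 1.13305077] [ 0.03969657 -0.73205893  0.79856496]
120
(((469.35565185546875, 285.56396484375), (25.375560760498047, 197.46865844726562), 89.56758117675781), 818.5, array([206.02673797, 276.22459893]))
(((497.3028869628906, -277.5877380371094), (43.5827751159668, 39.84141159057617), 65.57339477539062), 262.0, array([441.85      , 260.46666667]))
(((572.8284912109375, -18.244338989257812), (239.66754150390625, 98.52774047851562), 81.10606384277344), 3891.0, array([334.02205882, 230.78308824]))
140
(((469.37158203125, 286.0630187988281), (22.568635940551758, 197.48106384277344), 89.66316986083984), 729.5, array([205.86486486, 275.77297297]))
(((498.0839538574219, -276.0067443847656), (34.88117599487305, 33.303382873535156), 64.78462219238281), 130.5, array([439.91044776, 259.91044776]))
(((572.9697875976562, -17.818405151367188), (236.46824645996094, 97.28841400146484), 81.1860580444336), 3630.0, array([334.13071895, 231.57189542]))
160
(((470.4544982910156, 285.0917663574219), (19.863677978515625, 195.03823852539062), 89.59941101074219), 615.5, array([206.25139665, 275.74860335]))
(((572.6409912109375, -17.826019287109375), (233.3007049560547, 94.10940551757812), 81.31678009033203), 3403.5, array([334.31768953, 231.09747292]))
[[  8.001863   444.56113355]]
```

View pics/c1.png

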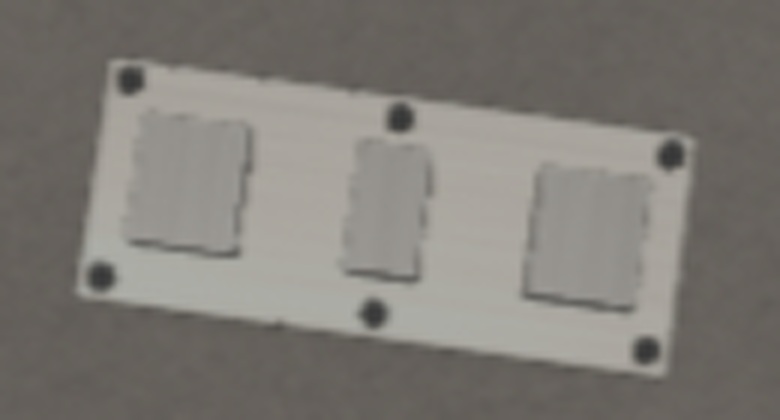

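View pics/c2.png

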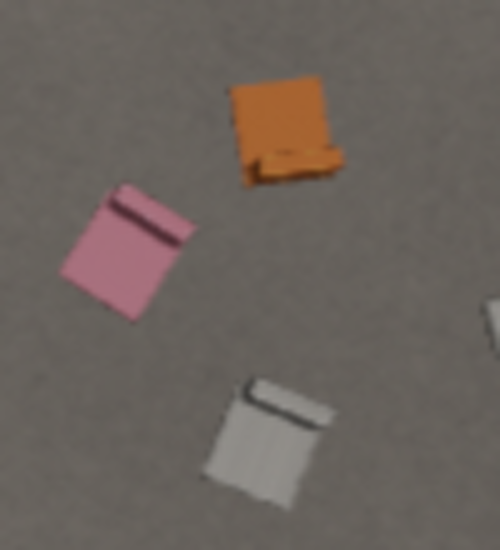

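View pics/c4.png

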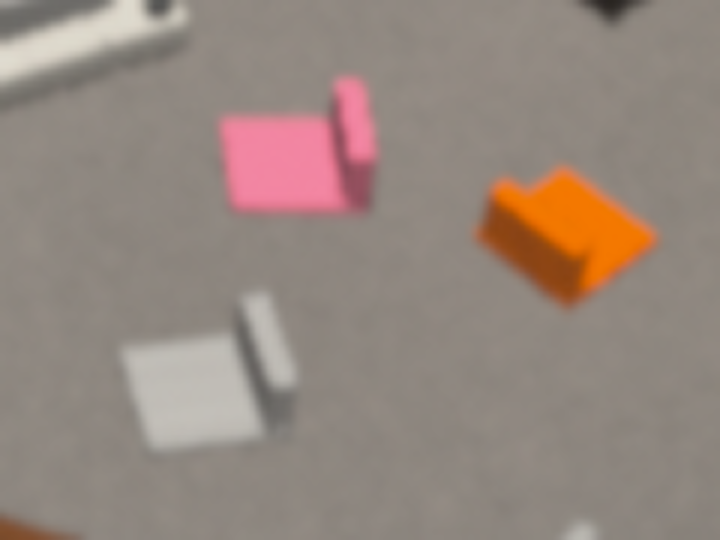

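View pics/c3.png

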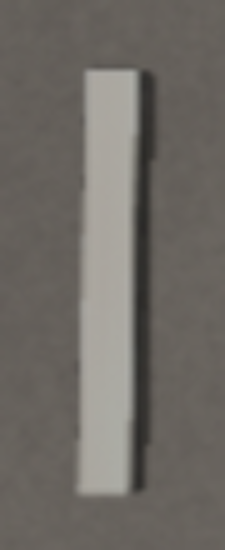

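```bash
cat >> h.py <<'E'
def tri(c,uv,s,uv2):
    A=[];b=[]
    for k,p in((c,uv),(s,uv2)):
        P0=ray(k,p,0)[0];P1=ray(k,p,.3)[0];d=(P1-P0)/np.linalg.norm(P1-P0);M=np.eye(3)-np.outer(d,d);A.append(M);b.append(M@P0)
    x=np.linalg.lstsq(np.vstack(A),np.hstack(b),rcond=None)[0]
    return x
E
python3 - <<'E'
from h import *
c=vision.camera("top"); s=vision.camera("side")
st=readout.read_state(); print(st["time"]); print(Ro.from_quat(st["eef_rot"]).as_matrix().round(3))
# pads from crop c1 (k6, offset 270,195); resize offset
def cc(p,k,o): return (np.array(p)+.5)/k-.5+np.array(o)
for n,q in dict(mid=[(357,139),(431,147),(418,280),(343,273)],p1=[(146,111),(250,122),(238,252),(126,240)],p2=[(540,163),(651,176),(634,307),(525,295)],plate=[(110,62),(693,137),(666,375),(79,294)]).items():
    P=ray(c,cc(q,6,(270,195)),.016 if n=="plate" else .036)*1000
    print(n,P.mean(0).round(1),[np.linalg.norm(P[i]-P[i-1]).round(1) for i in range(4)],np.degrees(np.arctan2(*(P[0]-P[3]+P[1]-P[2])[[1,0]])).round(1))
# shim bar: crop c2 k5 offset 390,170; bar top z 27
P=ray(c,cc([(257,378),(336,410),(325,427),(248,396)],5,(390,170)),.027)*1000; print("bar",P.round(1),P.mean(0))
P=ray(c,cc([(205,474),(291,508),(330,420),(240,385)],5,(390,170)),.0)*1000; print("plate",P.round(1),P.mean(0))
# side view bar top, crop c4 k6 offset 340,280
P=ray(s,cc([(243,295),(266,291),(297,382),(274,386)],6,(340,280)),.027)*1000; print("bar side",P.round(1),P.mean(0))
P=ray(s,cc([(122,347),(152,450),(290,434)],6,(340,280)),.002)*1000; print("plate side",P.round(1))
for b,k,n in(((285,220,380,300),6,"c5"),((190,180,280,230),6,"c6")):
    cv2.imwrite(f"pics/{n}.png",cv2.resize(s["pixels"][b[1]:b[3],b[0]:b[2]],None,fx=k,fy=k,interpolation=cv2.INTER_CUBIC))
E
```

```text
0.3
[[ 0.243 -0.    -0.97 ]
 [ 0.97  -0.     0.243]
 [-0.    -1.     0.   ]]
mid [572.8 -17.9  36. ] [np.float64(53.7), np.float64(29.4), np.float64(53.2), np.float64(29.6)] -6.9
p1 [585.5  59.8  36. ] [np.float64(52.1), np.float64(41.5), np.float64(52.1), np.float64(44.4)] -7.7
p2 [561.3 -96.5  36. ] [np.float64(52.8), np.float64(44.1), np.float64(52.5), np.float64(43.0)] -8.5
plate [572.7 -18.1  16. ] [np.float64(95.0), np.float64(237.1), np.float64(96.9), np.float64(236.7)] -8.1
bar [[ 532.1 -271.2   27. ]
 [ 516.2 -308.    27. ]
 [ 508.2 -302.3   27. ]
 [ 523.5 -266.6   27. ]] [ 519.99235606 -287.02364534   27.        ]
plate [[ 488.4 -250.8    0. ]
 [ 471.3 -291.7    0. ]
 [ 513.6 -312.7    0. ]
 [ 531.4 -269.8    0. ]] [ 501.18274067 -281.2299596     0.        ]
bar side [[ 527.2 -268.1   27. ]
 [ 535.  -271.    27. ]
 [ 518.3 -306.9   27. ]
 [ 510.8 -304.    27. ]] [ 522.82179198 -287.51153871   27.        ]
plate side [[ 492.7 -248.2    2. ]
 [ 474.2 -288.5    2. ]
 [ 517.4 -308.7    2. ]]
```

View pics/c5.png

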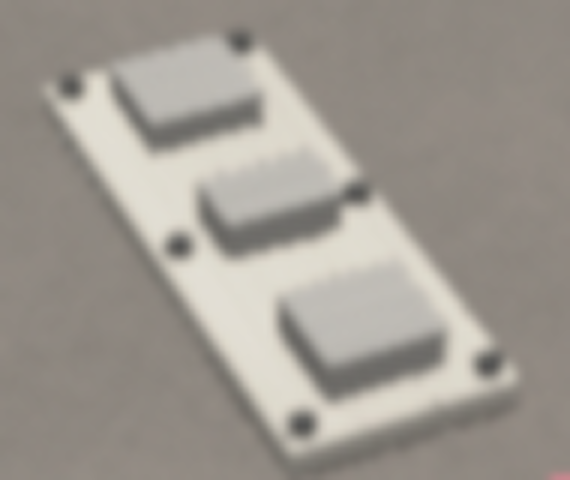

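View pics/c6.png

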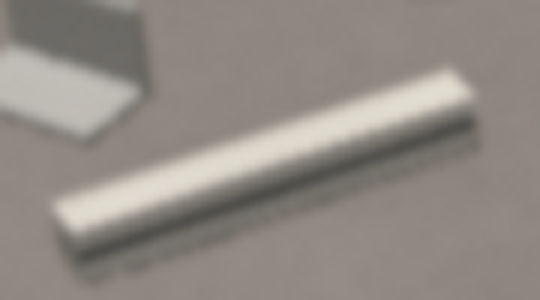

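Run:
```python
from h import *
s=vision.camera("side")
def cc(p,k,o): return (np.array(p)+.5)/k-.5+np.array(o)
for n,q,z in(("mid",[(200,188),(308,150),(345,190),(230,226)],.036),("p1",[(110,68),(212,38),(262,93),(158,124)],.036),("p2",[(280,298),(400,261),(446,328),(330,373)],.036),("plate",[(42,90),(255,38),(520,380),(298,455)],.016)):
    P=ray(s,cc(q,6,(285,220)),z)*1000; print(n,P.mean(0).round(1),[np.linalg.norm(P[i]-P[i-1]).round(1) for i in range(4)])
P=ray(s,cc([(52,207),(452,68),(478,98),(75,236)],6,(190,180)),.03)*1000; print("se",P.mean(0).round(1),P.round(1).tolist())
```

```text
mid [575. -20.  36.] [np.float64(25.6), np.float64(50.5), np.float64(28.4), np.float64(51.7)]
p1 [584.7  56.1  36. ] [np.float64(42.0), np.float64(48.2), np.float64(42.3), np.float64(48.2)]
p2 [562.4 -99.7  36. ] [np.float64(44.5), np.float64(52.3), np.float64(40.7), np.float64(51.7)]
plate [574.8 -21.7  16. ] [np.float64(238.0), np.float64(99.5), np.float64(233.1), np.float64(95.6)]
se [473.1 283.   30. ] [[372.6, 295.2, 30.0], [574.7, 297.5, 30.0], [572.6, 269.2, 30.0], [372.4, 270.2, 30.0]]
```

>>> arm_command --targets '[[[0,0,0,0,-7,0],[0,0,0,0,-7,0],[-0.032,0,-0.032,0,0,0],[-0.032,0,-0.032,0,0,0],[-0.032,0,-0.032,0,0,0],[-0.032,0,-0.032,0,0,0],[-0.032,0,-0.032,0,0,0],[-0.032,0,-0.032,0,0,0],[-0.032,0,-0.032,0,0,0],[-0.032,0,-0.032,0,0,0]]]' --hand 1 --grip_force 20

```text
time: 1.18
ee_pos: [0.3885, 0.3685, 0.2229]
eef_rot: [-0.5, -0.5, 0.499, 0.5]
ft_force: [1.2, 1.5, 0.3]
width: 0.0869
```

>>> arm_command --targets '[[[-0.022,0,-0.021,0,0,0],[-0.022,0,-0.021,0,0,0],[-0.0215,0,-0.021,0,0,0],[0,0.04,0,0,0,0],[0,0.04,0,0,0,0],[0,0.04,0,0,0,0],[0,0.04,0,0,0,0],[0,0,0,0,0,0],[0,0,0,0,0,0]]]'

```text
time: 1.93
ee_pos: [0.4494, 0.3039, 0.0618]
eef_rot: [-0.5, -0.498, 0.501, 0.5]
ft_force: [0.1, -0.2, 1.0]
width: 0.0873
```

```bash
cat > snap.py <<'E'
import sys
from h import *
n=sys.argv[1]
for a in sys.argv[2:]:
    cam,b=a.split(":"); b=list(map(int,b.split(",")))
    c=vision.camera(cam); k=min(6,700/(b[2]-b[0]),560/(b[3]-b[1]))
    cv2.imwrite(f"pics/{n}_{cam}.png",cv2.resize(c["pixels"][b[1]:b[3],b[0]:b[2]],None,fx=k,fy=k,interpolation=cv2.INTER_CUBIC)); print(cam,k)
st=readout.read_state(); R=Ro.from_quat(st["eef_rot"]).as_matrix()
print(st["time"],st["ee_pos"].round(4),"xang",np.degrees(np.arctan2(R[1,0],R[0,0])).round(2),"yax",R[:,1].round(3),st["ft_force"].round(2),st["width"], "q",st["joint_positions"].round(2))
E
python3 snap.py s1 side:150,120,330,270 top:150,200,270,350
```

```text
side 3.7333333333333334
top 3.7333333333333334
2.0333 [0.4516 0.3056 0.0651] xang 89.91 yax [ 0.002  0.002 -1.   ] [-0.52  0.34  1.48] 0.08699116131811713 q [-0.82  0.3   0.16  1.86 -0.06  0.98  0.94]
```

View pics/s1_side.png

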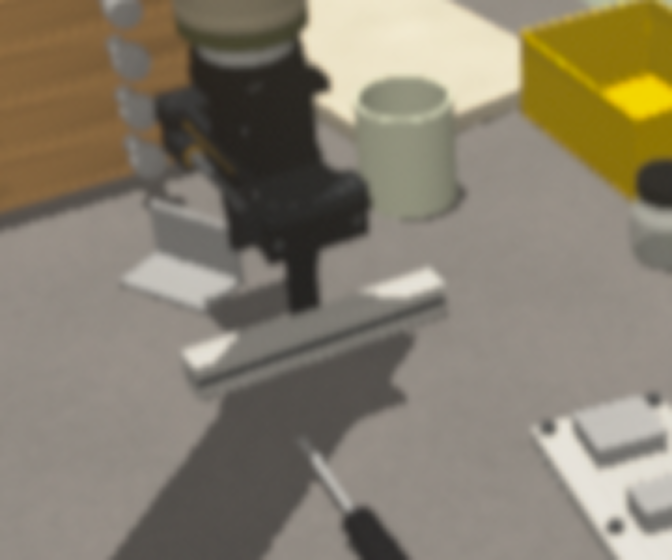

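>>> arm_command --targets '[[[-0.011,0,-0.01,0,0,0],[-0.01,0,-0.0095,0,0,0],[0,0,0,0,0,0],[0,0,0,0,0,0],[0,0,0,0,0,0]]]'

```text
time: 2.45
ee_pos: [0.4702, 0.2848, 0.0642]
eef_rot: [0.5, 0.501, -0.499, -0.5]
ft_force: [-0.8, 0.8, -0.5]
width: 0.0871
```

```bash
python3 snap.py s2 side:150,120,330,270 top:150,200,270,350
```

```text
side 3.7333333333333334
top 3.7333333333333334
2.55 [0.4696 0.2848 0.0634] xang 89.98 yax [ 0.001  0.001 -1.   ] [-0.93 -0.38 -0.54] 0.08673489309846459 q [-0.78  0.31  0.18  1.85 -0.07  0.98  1.  ]
```

View pics/s2_side.png

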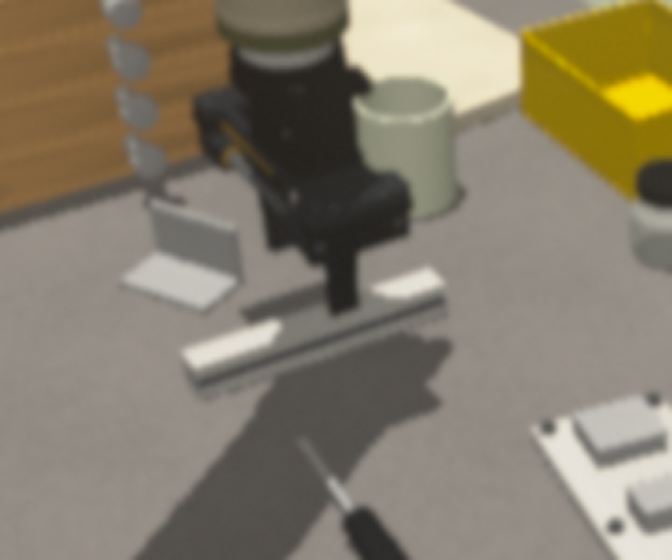

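>>> arm_command --targets '[[[0,0.02,0,0,0,0],[0,0.02,0,0,0,0],[0,0.0155,0,0,0,0],[0,0,0,0,0,0],[0,0,0,0,0,0]]]'

```text
time: 2.97
ee_pos: [0.4691, 0.2838, 0.0069]
eef_rot: [-0.5, -0.499, 0.5, 0.5]
ft_force: [-0.3, 0.2, 0.3]
width: 0.0871
```

>>> arm_command --targets '[[[0,0,0,0,0,0],[0,0,0,0,0,0],[0,0,0,0,0,0],[0,0,0,0,0,0],[0,0,0,0,0,0],[0,0,0,0,0,0],[0,0,0,0,0,0],[0,0,0,0,0,0]]]' --hand 0 --grip_force 25

```text
time: 3.63
ee_pos: [0.4698, 0.2836, 0.0071]
eef_rot: [-0.5, -0.5, 0.5, 0.5]
ft_force: [-0.2, 0.0, -0.7]
width: 0.0414
```

>>> arm_command --targets '[[[0,0,0,0,0,0],[0,0,0,0,0,0],[0,0,0,0,0,0],[0,0,0,0,0,0],[0,0,0,0,0,0],[0,0,0,0,0,0]]]'

```text
time: 4.13
ee_pos: [0.4698, 0.2837, 0.007]
eef_rot: [-0.5, -0.5, 0.5, 0.5]
ft_force: [-0.4, 0.9, -0.1]
width: 0.0238
```

>>> arm_command --targets '[[[0,-0.02,0,0,0,0],[0,-0.03,0,0,0,0],[0,-0.03,0,0,0,0],[0,-0.03,0,0,0,0],[0,0,0,0,6,0],[0,0,0,0,6,0],[0,0,0,0,6,0],[0,0,0,0,6,0],[0,0,0,0,6,0],[0,0,0,0,6,0],[0,0,0,0,6,0],[0,0,0,0,6,0]]]'

```text
time: 5.13
ee_pos: [0.4695, 0.283, 0.1165]
eef_rot: [0.661, 0.251, -0.252, -0.661]
ft_force: [-0.5, -0.3, -3.2]
width: 0.0237
```

>>> arm_command --targets '[[[0,0,0,0,6,0],[0,0,0,0,6,0],[0,0,0,0,6,0],[0,0,0,0,6,0],[0,0,0,0,6,0],[0,0,0,0,6,0],[0,0,0,0,6,0],[0,0,0,0,6,0],[0,0,0,0,2.7,0],[0,0,0,0,0,0],[0,0,0,0,0,0]]]'

```text
time: 6.05
ee_pos: [0.4696, 0.2833, 0.1167]
eef_rot: [0.705, -0.054, 0.053, -0.705]
ft_force: [0.8, -0.2, -2.7]
width: 0.0242
```

```bash
python3 snap.py s3 side:150,50,400,270 top:100,150,350,350
```

```text
side 2.5454545454545454
top 2.8
6.15 [0.4697 0.2834 0.1169] xang -8.68 yax [-0. -0. -1.] [ 0.26 -0.68 -0.93] 0.0238379210069069 q [-0.98  0.26  0.4   1.81 -0.11  1.09 -0.68]
```

View pics/s3_side.png

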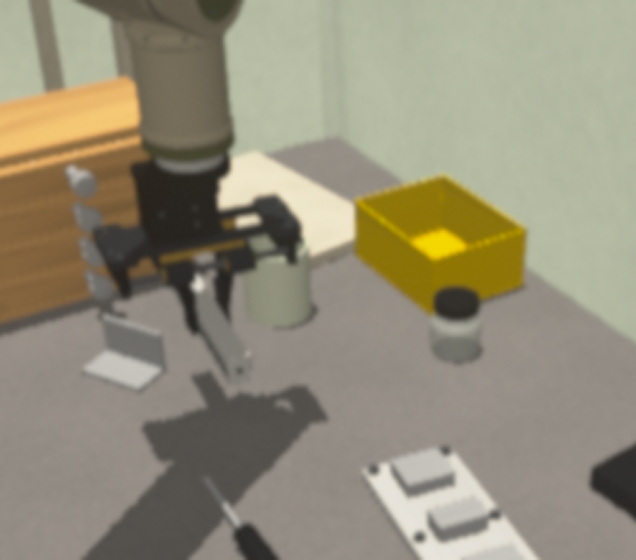

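View pics/s3_top.png

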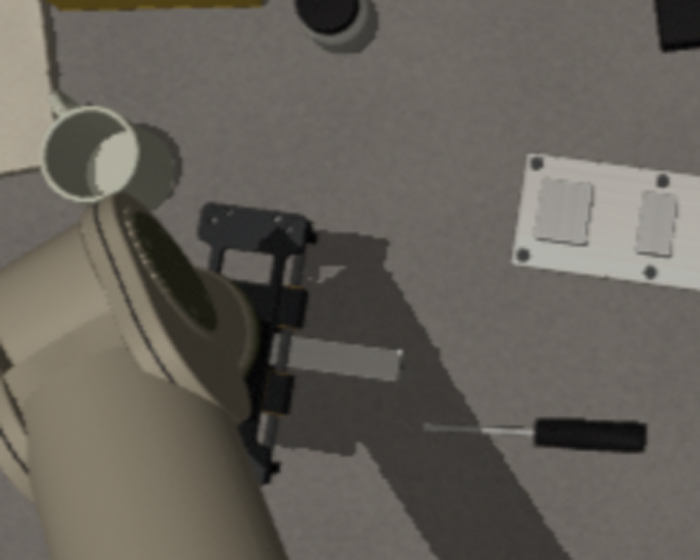

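Run:
```python
from h import *
c=vision.camera("top")
p=ray(c,[(243.1,280.5)],.14)[0]; t=np.array([.4697,.2834,.14]); print(p, np.linalg.norm((p-t)[:2]),np.degrees(np.arctan2(*(p-t)[[1,0]])))
```

```text
[0.45305004 0.17992041 0.14      ] 0.10481053049119199 -99.14059807405135
```

>>> arm_command --targets '[[[0.0149,0,-0.0281,0,0,0],[0.0149,0,-0.0281,0,0,0],[0.0149,0,-0.0281,0,0,0],[0.0149,0,-0.0281,0,0,0],[0.0149,0,-0.0281,0,0,0],[0.0149,0,-0.0281,0,0,0],[0.0149,0,-0.0281,0,0,0],[0.0149,0,-0.0281,0,0,0],[0.0149,0,-0.0281,0,0,0],[0.0149,0,-0.0281,0,0,0],[0,0,0,0,0,0],[0,0,0,0,0,0]]]'

```text
time: 7.2
ee_pos: [0.5743, -0.0194, 0.117]
eef_rot: [0.705, -0.055, 0.055, -0.705]
ft_force: [0.0, -0.4, -2.5]
width: 0.0238
```

```bash
python3 snap.py s4 side:250,150,420,310 top:230,150,450,320
```

```text
side 3.5
top 3.1818181818181817
7.3 [ 0.5739 -0.0161  0.1168] xang -8.72 yax [-0.001  0.001 -1.   ] [ 0.29  0.42 -2.43] 0.023988409541919394 q [-0.53  0.33  0.58  1.75 -0.2   1.11 -0.04]
```

View pics/s4_side.png

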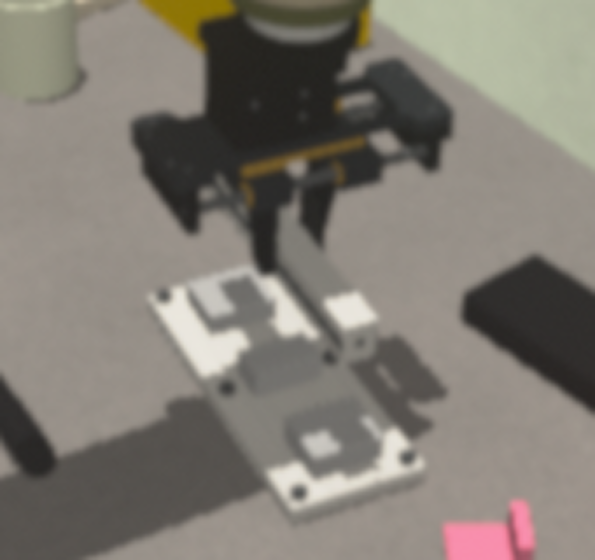

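View pics/s4_top.png

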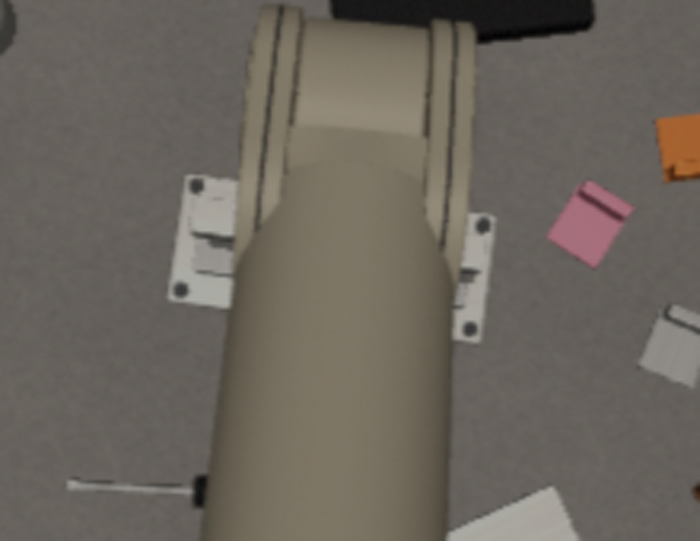

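>>> arm_command --targets '[[[0,0.02,0,0,0,0],[0,0.02,0,0,0,0],[0,0.02,0,0,0,0],[0,0.01,0,0,0,0],[0,0.002,0,0,0,0],[0,0,0,0,0,0],[0,0,0,0,0,0],[0,0,0,0,0,0]]]'

```text
time: 7.97
ee_pos: [0.5749, -0.0167, 0.0462]
eef_rot: [-0.705, 0.053, -0.055, 0.705]
ft_force: [-0.6, 0.0, -2.1]
width: 0.024
```

>>> arm_command --targets '[[[0,0.0005,0,0,0,0],[0,0.0005,0,0,0,0],[0,0,0,0,0,0]]]'

```text
time: 8.22
ee_pos: [0.5743, -0.0168, 0.0443]
eef_rot: [-0.705, 0.054, -0.054, 0.705]
ft_force: [-0.3, 0.6, -2.2]
width: 0.0237
```

```bash
python3 snap.py s5 side:250,150,420,310
```

```text
side 3.5
8.2667 [ 0.5742 -0.0169  0.0442] xang -8.78 yax [ 0.  0. -1.] [-0.33  0.16 -2.69] 0.02384834390308044 q [-0.5   0.43  0.54  1.81 -0.26  0.97  0.  ]
```

View pics/s5_side.png

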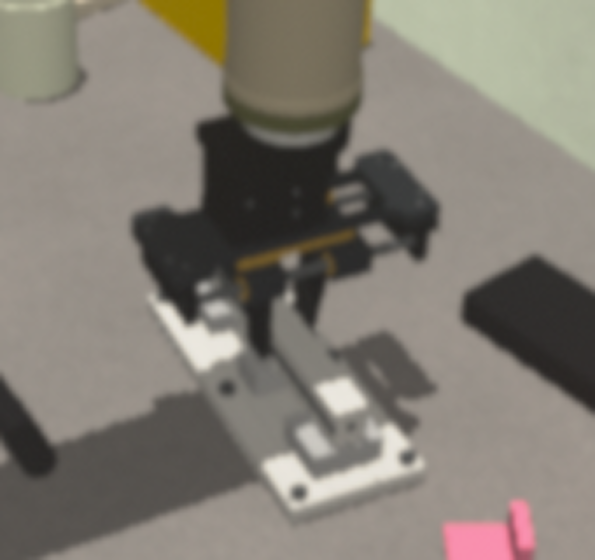

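>>> arm_command --targets '[[[0,0.0005,0,0,0,0],[0,0.0005,0,0,0,0],[0,0,0,0,0,0]]]'

```text
time: 8.52
ee_pos: [0.5742, -0.0169, 0.0431]
eef_rot: [-0.705, 0.054, -0.054, 0.705]
ft_force: [-0.7, -0.5, -1.4]
width: 0.0239
```

>>> arm_command --targets '[[[0,0.0005,0,0,0,0],[0,0.0003,0,0,0,0],[0,0,0,0,0,0]]]'

```text
time: 8.77
ee_pos: [0.5742, -0.0169, 0.043]
eef_rot: [-0.705, 0.054, -0.054, 0.705]
ft_force: [-4.7, 0.9, 9.4]
width: 0.0238
```

>>> arm_command --targets '[[[0,-0.0004,0,0,0,0],[0,0,0,0,0,0],[0,0,0,0,0,0]]]'

```text
time: 9.02
ee_pos: [0.5742, -0.0169, 0.0431]
eef_rot: [-0.705, 0.054, -0.054, 0.705]
ft_force: [-4.7, 0.4, 5.9]
width: 0.0236
```

>>> arm_command --targets '[[[0,0,0,0,0,0],[0,0,0,0,0,0],[0,0,0,0,0,0],[0,0,0,0,0,0],[0,0,0,0,0,0],[0,0,0,0,0,0]]]' --hand 0.6

```text
time: 9.52
ee_pos: [0.5742, -0.0168, 0.0426]
eef_rot: [-0.705, 0.054, -0.054, 0.705]
ft_force: [-0.0, 0.1, -0.6]
width: 0.0504
```

```bash
python3 snap.py s6 side:250,150,420,310
```

```text
side 3.5
9.5667 [ 0.5742 -0.0169  0.0426] xang -8.78 yax [-0.  0. -1.] [0.6  0.82 0.09] 0.05104888852154743 q [-0.5   0.43  0.54  1.81 -0.26  0.97  0.  ]
```

View pics/s6_side.png

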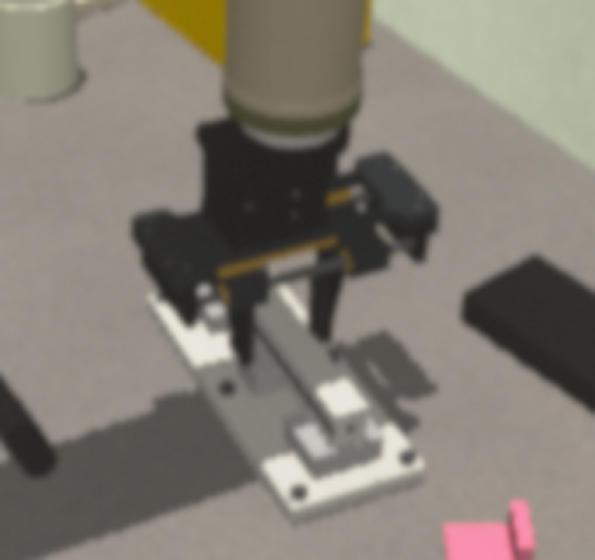

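>>> arm_command --targets '[[[0,-0.02,0,0,0,0],[0,-0.02,0,0,0,0],[0,-0.015,0,0,0,0],[0,0,-0.0295,0,0,0],[0,0,-0.0295,0,0,0],[0,0,-0.0295,0,0,0],[0,0,0,0,0,0],[0,0,0,0,0,0],[0,0,0,0,0,0],[0,0,0,0,0,0],[0,0,0,0,0,0],[0,0,0,0,0,0]]]' --hand 0 --grip_force 10

```text
time: 10.57
ee_pos: [0.5608, -0.1033, 0.0975]
eef_rot: [-0.705, 0.054, -0.054, 0.705]
ft_force: [0.1, -0.0, 0.0]
width: 0.0006
```

```bash
python3 snap.py s7 side:250,150,420,310 top:230,150,450,320
```

```text
side 3.5
top 3.1818181818181817
10.6667 [ 0.5608 -0.1037  0.0976] xang -8.72 yax [-0.  0. -1.] [-0.01  0.72 -0.05] 0.0008189424191522581 q [-0.4   0.35  0.61  1.78 -0.23  1.07  0.13]
```

View pics/s7_side.png

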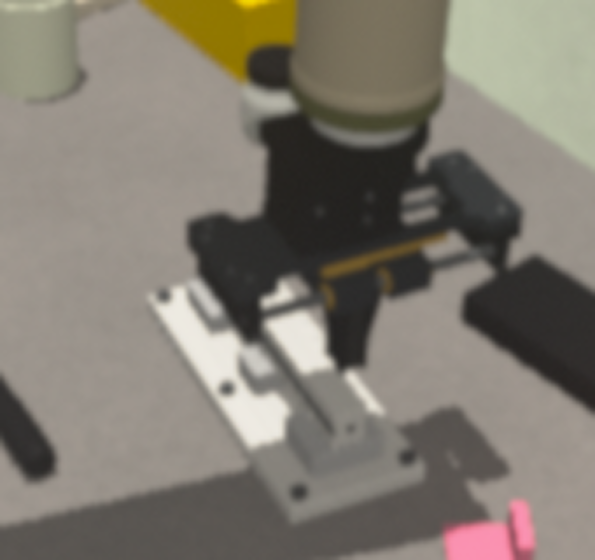

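View pics/s7_top.png

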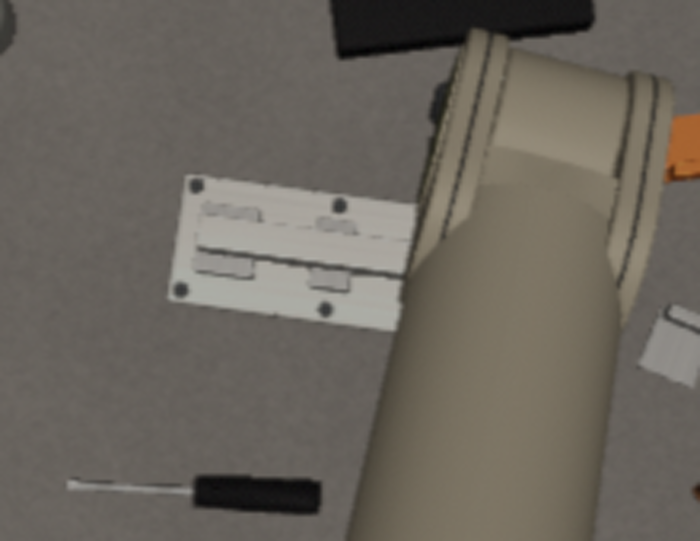

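Run:
```python
from h import *
c=vision.camera("top")
p=ray(c,[(291.9,222.9)],.066)[0]; m=np.array([.574,-.0190,.066]); print(p,np.linalg.norm((p-m)[:2]),np.degrees(np.arctan2(*(p-m)[[1,0]])))
```

```text
[0.58573818 0.08006023 0.066     ] 0.09975326222134132 83.2422283593722
```

>>> arm_command --targets '[[[0,0.015,0,0,0,0],[0,0.01,0,0,0,0],[0,0.003,0,0,0,0],[0,0,0,0,0,0],[0,0,0,0,0,0]]]'

```text
time: 11.13
ee_pos: [0.5606, -0.1044, 0.0697]
eef_rot: [0.705, -0.054, 0.054, -0.705]
ft_force: [-0.3, -0.3, 0.5]
width: 0.0003
```

>>> arm_command --targets '[[[0,0.001,0,0,0,0],[0,0.001,0,0,0,0],[0,0.001,0,0,0,0],[0,0,0,0,0,0],[0,0,0,0,0,0]]]'

```text
time: 11.55
ee_pos: [0.5607, -0.1043, 0.0667]
eef_rot: [-0.705, 0.054, -0.054, 0.705]
ft_force: [-0.8, -0.1, 0.4]
width: 0.0006
```

>>> arm_command --targets '[[[0,0.0007,0,0,0,0],[0,0,0,0,0,0],[0,0,0,0,0,0]]]'

```text
time: 11.8
ee_pos: [0.5608, -0.1044, 0.0665]
eef_rot: [-0.705, 0.054, -0.054, 0.705]
ft_force: [-3.2, 0.7, 6.1]
width: 0.0004
```

>>> arm_command --targets '[[[0,0.0007,0,0,0,0],[0,0,0,0,0,0],[0,0,0,0,0,0]]]'

```text
time: 12.05
ee_pos: [0.561, -0.1044, 0.0665]
eef_rot: [-0.705, 0.054, -0.054, 0.705]
ft_force: [-5.3, 1.8, 14.3]
width: 0.0005
```

>>> arm_command --targets '[[[0,-0.005,0,0,0,0],[0,-0.015,0,0,0,0],[0,0,0.029,0,0,0],[0,0,0.029,0,0,0],[0,0,0.029,0,0,0],[0,0,0.029,0,0,0],[0,0,0.029,0,0,0],[0,0,0.027,0,0,0],[0,0,0,0,0,0],[0,0,0,0,0,0]]]'

```text
time: 12.88
ee_pos: [0.5869, 0.0676, 0.0851]
eef_rot: [-0.705, 0.053, -0.053, 0.705]
ft_force: [-0.9, -0.1, -1.1]
width: -0.0
```

```bash
python3 snap.py s8 side:250,150,420,310 top:230,150,450,320
```

```text
side 3.5
top 3.1818181818181817
12.9833 [0.5869 0.0646 0.0853] xang -8.83 yax [ 0.    -0.001 -1.   ] [ 0.05 -1.28  0.87] 0.0004656259952866092 q [-0.62  0.4   0.54  1.74 -0.23  1.06 -0.16]
```

View pics/s8_side.png

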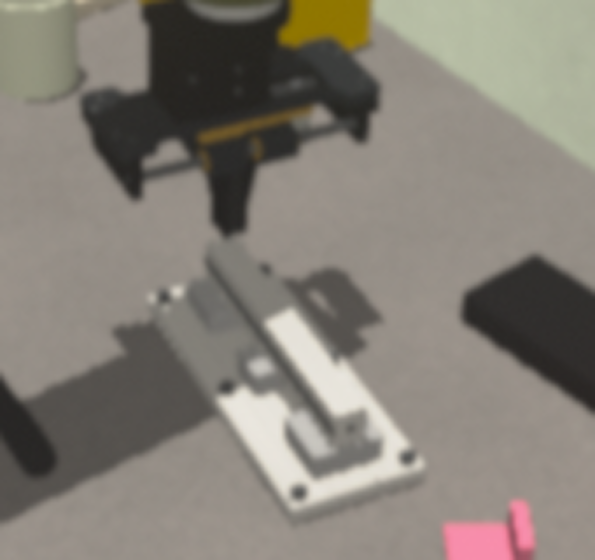

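>>> arm_command --targets '[[[0,0.012,0,0,0,0],[0,0.006,0,0,0,0],[0,0,0,0,0,0],[0,0,0,0,0,0]]]'

```text
time: 13.32
ee_pos: [0.5863, 0.0648, 0.0664]
eef_rot: [0.705, -0.055, 0.054, -0.705]
ft_force: [0.9, -0.5, 0.7]
width: 0.0004
```

>>> arm_command --targets '[[[0,0.001,0,0,0,0],[0,0.0005,0,0,0,0],[0,0,0,0,0,0]]]'

```text
time: 13.57
ee_pos: [0.587, 0.0656, 0.0659]
eef_rot: [-0.705, 0.054, -0.054, 0.705]
ft_force: [-0.1, -0.3, -0.2]
width: 0.0002
```

>>> arm_command --targets '[[[0,0.001,0,0,0,0],[0,0.0005,0,0,0,0],[0,0,0,0,0,0]]]'

```text
time: 13.82
ee_pos: [0.5871, 0.0659, 0.0643]
eef_rot: [-0.705, 0.054, -0.054, 0.705]
ft_force: [0.7, 0.8, 0.8]
width: 0.0005
```

>>> arm_command --targets '[[[0,0.001,0,0,0,0],[0,0.0005,0,0,0,0],[0,0,0,0,0,0]]]'

```text
time: 14.07
ee_pos: [0.5875, 0.066, 0.064]
eef_rot: [-0.705, 0.054, -0.054, 0.705]
ft_force: [-4.3, 1.0, 12.3]
width: 0.0005
```

>>> arm_command --targets '[[[0,0,0,0,0,0],[0,0,0,0,0,0],[0,0,0,0,0,0],[0,0,0,0,0,0]]]'

```text
time: 14.4
ee_pos: [0.5875, 0.066, 0.0641]
eef_rot: [-0.705, 0.054, -0.054, 0.705]
ft_force: [-2.7, -0.1, 13.6]
width: 0.0003
```

```bash
python3 snap.py s9 side:250,150,420,310
```

```text
side 3.5
14.45 [0.5875 0.066  0.0641] xang -8.78 yax [ 0.001  0.001 -1.   ] [-3.1   1.03 12.84] 0.00036958116287978736 q [-0.61  0.43  0.53  1.75 -0.25  1.02 -0.15]
```

View pics/s9_side.png

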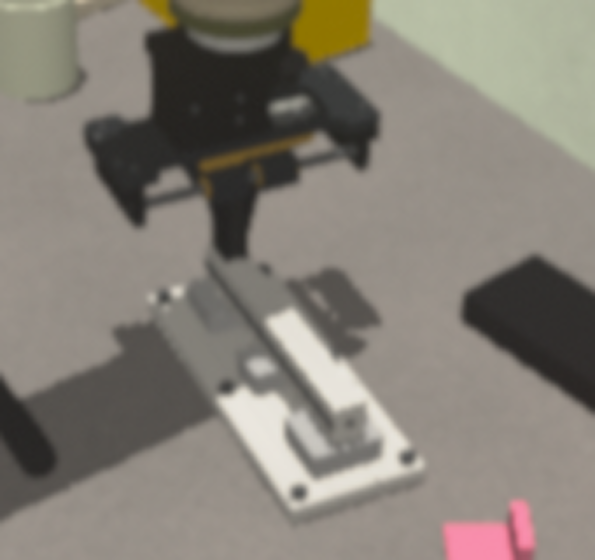

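>>> arm_command --targets '[[[0,-0.005,0,0,0,0],[0,-0.02,0,0,0,0],[0,-0.015,0,0,0,0],[0,0,-0.028,0,0,0],[0,0,-0.028,0,0,0],[0,0,-0.028,0,0,0],[0,0,0,0,0,0],[0,0,0,0,0,0],[0,0,0,0,0,0],[0,0,0,0,0,0],[0,0,0,0,0,0]]]' --hand 1

```text
time: 15.37
ee_pos: [0.5742, -0.0161, 0.1026]
eef_rot: [-0.705, 0.054, -0.053, 0.705]
ft_force: [0.3, 0.3, 0.1]
width: 0.0655
```

```bash
python3 snap.py s10 side:250,150,420,310
```

```text
side 3.5
15.4167 [ 0.5742 -0.0162  0.1026] xang -8.68 yax [-0.  0. -1.] [-1.12 -0.19 -0.54] 0.06973207137764806 q [-0.53  0.35  0.58  1.77 -0.21  1.08 -0.03]
```

View pics/s10_side.png

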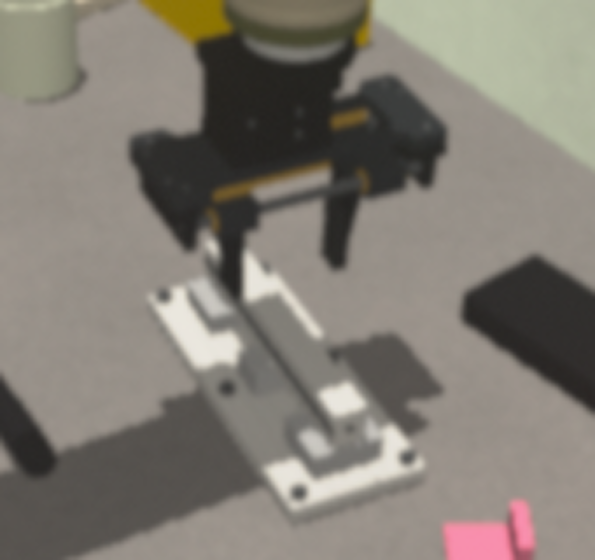

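Descend 59 mm to z≈0.043 and grip.

>>> arm_command --targets '[[[0,0,0,0,0,0],[0,0.02,0,0,0,0],[0,0.02,0,0,0,0],[0,0.0185,0,0,0,0],[0,0,0,0,0,0],[0,0,0,0,0,0]]]'

```text
time: 15.92
ee_pos: [0.5735, -0.0173, 0.0438]
eef_rot: [0.705, -0.055, 0.053, -0.705]
ft_force: [-0.3, -0.7, 0.6]
width: 0.0867
```

>>> arm_command --targets '[[[0,0,0,0,0,0],[0,0,0,0,0,0],[0,0,0,0,0,0],[0,0,0,0,0,0],[0,0,0,0,0,0],[0,0,0,0,0,0],[0,0,0,0,0,0],[0,0,0,0,0,0],[0,0,0,0,0,0],[0,0,0,0,0,0],[0,0,0,0,0,0],[0,0,0,0,0,0]]]' --hand 0 --grip_force 25

```text
time: 16.92
ee_pos: [0.574, -0.0174, 0.0442]
eef_rot: [-0.705, 0.054, -0.054, 0.705]
ft_force: [0.2, 0.6, 0.8]
width: 0.0239
```

>>> arm_command --targets '[[[0,0,0,0,0,0],[0,0,0,0,0,0]]]'

```text
time: 17.08
ee_pos: [0.5741, -0.0174, 0.0442]
eef_rot: [-0.705, 0.054, -0.054, 0.705]
ft_force: [-0.1, 0.2, -0.5]
width: 0.0237
```

>>> arm_command --targets '[[[0,-0.02,0,0,0,0],[0,-0.03,0,0,0,0],[0,-0.025,0,0,0,0],[-0.0186,0,0.0352,0,0,0],[-0.0186,0,0.0352,0,0,0],[-0.0186,0,0.0352,0,0,0],[-0.0186,0,0.0352,0,0,0],[-0.0186,0,0.0352,0,0,0],[-0.0186,0,0.0352,0,0,0],[-0.0186,0,0.0352,0,0,0],[-0.0186,0,0.0352,0,0,0],[0,0,0,0,0,0]]]'

```text
time: 18.08
ee_pos: [0.4655, 0.2926, 0.1187]
eef_rot: [-0.704, 0.051, -0.049, 0.706]
ft_force: [-0.3, 0.4, -1.9]
width: 0.0236
```

>>> arm_command --targets '[[[0,0,0,0,-6,0],[0,0,0,0,-6,0],[0,0,0,0,-6,0],[0,0,0,0,-6,0],[0,0,0,0,-6,0],[0,0,0,0,-6,0],[0,0,0,0,-6,0],[0,0,0,0,-6,0],[0,0,0,0,-6,0],[0,0,0,0,-6,0],[0,0,0,0,-6,0],[0,0,0,0,-6,0]]]'

```text
time: 19.08
ee_pos: [0.4698, 0.2831, 0.1188]
eef_rot: [0.601, 0.372, -0.372, -0.601]
ft_force: [1.2, 0.1, -2.5]
width: 0.0234
```

>>> arm_command --targets '[[[0,0,0,0,-6,0],[0,0,0,0,-6,0],[0,0,0,0,-6,0],[0,0,0,0,-6,0],[0,0,0,0,-2.7,0],[0,0,0,0,0,0],[0,0,0,0,0,0]]]'

```text
time: 19.67
ee_pos: [0.47, 0.2832, 0.119]
eef_rot: [-0.501, -0.499, 0.499, 0.501]
ft_force: [0.3, -0.1, -2.9]
width: 0.0238
```

```bash
python3 snap.py s11 side:150,50,400,270
```

```text
side 2.5454545454545454
19.7167 [0.47   0.2833 0.119 ] xang 89.78 yax [-0. -0. -1.] [ 0.17 -0.2  -2.43] 0.023662647070449617 q [-0.8   0.25  0.2   1.8  -0.06  1.1   0.99]
```

View pics/s11_side.png

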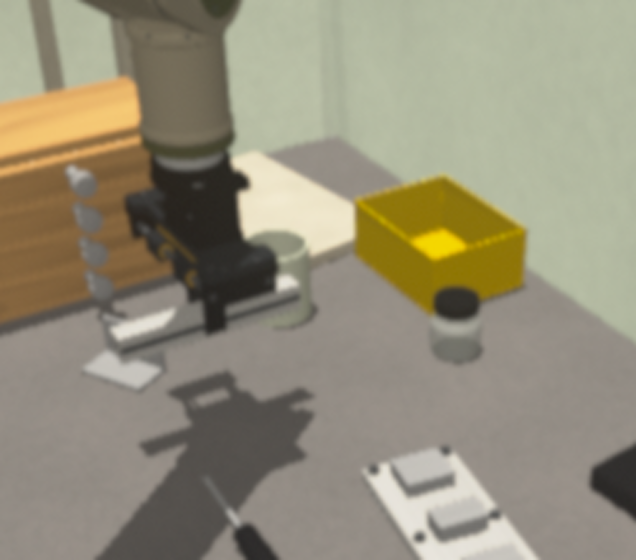

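>>> arm_command --targets '[[[0,0.025,0,0,0,0],[0,0.03,0,0,0,0],[0,0.03,0,0,0,0],[0,0.018,0,0,0,0],[0,0.005,0,0,0,0],[0,0,0,0,0,0],[0,0,0,0,0,0],[0,0,0,0,0,0]]]'

```text
time: 20.38
ee_pos: [0.4709, 0.2843, 0.0125]
eef_rot: [0.501, 0.5, -0.499, -0.5]
ft_force: [-0.3, -0.4, -2.6]
width: 0.0236
```

>>> arm_command --targets '[[[0,0.001,0,0,0,0],[0,0.0005,0,0,0,0],[0,0,0,0,0,0]]]'

```text
time: 20.63
ee_pos: [0.4702, 0.2839, 0.0102]
eef_rot: [0.5, 0.5, -0.499, -0.5]
ft_force: [-0.2, 0.4, -2.6]
width: 0.0238
```

>>> arm_command --targets '[[[0,0.0005,0,0,0,0],[0,0.0005,0,0,0,0],[0,0,0,0,0,0]]]'

```text
time: 20.88
ee_pos: [0.47, 0.2836, 0.0087]
eef_rot: [-0.5, -0.5, 0.5, 0.5]
ft_force: [-0.2, -0.4, -2.8]
width: 0.0239
```

>>> arm_command --targets '[[[0,0.0005,0,0,0,0],[0,0.0005,0,0,0,0],[0,0,0,0,0,0],[0,0,0,0,0,0]]]'

```text
time: 21.22
ee_pos: [0.4701, 0.2837, 0.0081]
eef_rot: [-0.5, -0.5, 0.5, 0.5]
ft_force: [-1.7, -1.5, 3.7]
width: 0.0237
```

>>> arm_command --targets '[[[0,0,0,0,0,0],[0,0,0,0,0,0],[0,0,0,0,0,0],[0,0,0,0,0,0],[0,0,0,0,0,0],[0,0,0,0,0,0],[0,-0.02,0,0,0,0],[0,-0.03,0,0,0,0],[0,-0.035,0,0,0,0],[0,-0.035,0,0,0,0],[0,-0.03,0,0,0,0],[0,0,0,0,0,0]]]' --hand 1

```text
time: 22.22
ee_pos: [0.4727, 0.2853, 0.1642]
eef_rot: [0.501, 0.503, -0.496, -0.5]
ft_force: [1.3, 0.1, 0.2]
width: 0.0859
```

```bash
python3 snap.py s12 side:150,50,400,270
```

```text
side 2.5454545454545454
22.2667 [0.4717 0.2847 0.1612] xang 89.91 yax [ 0.005  0.004 -1.   ] [ 0.45 -1.01 -1.14] 0.0864648618492842 q [-0.81  0.21  0.21  1.76 -0.05  1.18  0.98]
```

View pics/s12_side.png

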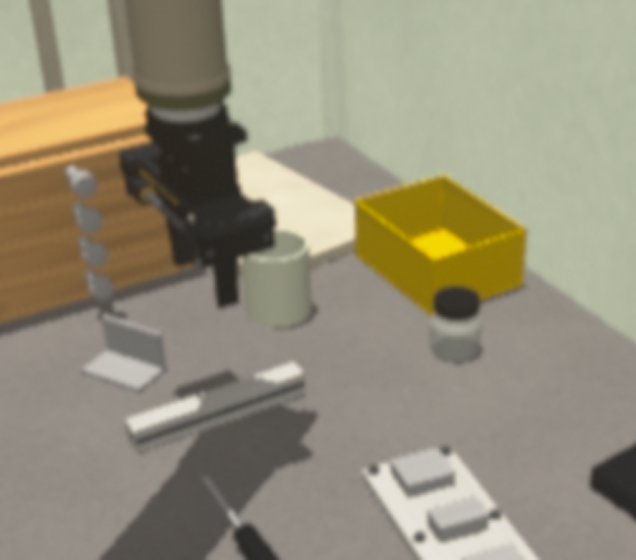

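>>> arm_command --targets '[[[0,0,0,0,6,0],[0,0,0,0,6,0],[0,0,0,0,6,0],[0,0,0,0,6,0],[0,0,0,0,6,0],[0,0,0,0,6,0],[0,0,0,0,6,0],[0,0,0,0,6,0],[0,0,0,0,6,0],[0,0,0,0,6,0],[0,0,0,0,6,0],[0,0,0,0,6,0]]]'

```text
time: 23.27
ee_pos: [0.4695, 0.2833, 0.1565]
eef_rot: [0.699, 0.108, -0.109, -0.698]
ft_force: [-0.8, -0.3, -0.3]
width: 0.0869
```

>>> arm_command --targets '[[[0,0,0,0,6,0],[0,0,0,0,6,0],[0,0,0,0,6,0],[0,0,0,0,6,0],[0,0,0,0,6,0],[0,0,0,0,6,0],[0,0,0,0,5.9,0],[0,0,0,0,0,0]]]'

```text
time: 23.93
ee_pos: [0.4696, 0.2833, 0.1566]
eef_rot: [0.692, -0.149, 0.148, -0.691]
ft_force: [0.1, -0.4, 0.8]
width: 0.0873
```

>>> arm_command --targets '[[[0.0174,0,-0.0313,0,0,0],[0.0174,0,-0.0313,0,0,0],[0.0174,0,-0.0313,0,0,0],[0.0174,0,-0.0313,0,0,0],[0.0174,0,-0.0313,0,0,0],[0.0174,0,-0.0313,0,0,0],[0.0174,0,-0.0313,0,0,0],[0.0174,0,-0.0313,0,0,0],[0.0174,0,-0.0313,0,0,0],[0.0174,0,-0.0313,0,0,0],[0.0174,0,-0.0313,0,0,0],[0.0174,0,-0.0313,0,0,0]]]'

```text
time: 24.93
ee_pos: [0.5077, -0.146, 0.1572]
eef_rot: [-0.692, 0.146, -0.145, 0.692]
ft_force: [1.8, -1.0, 0.6]
width: 0.087
```

>>> arm_command --targets '[[[0.0174,0,-0.0313,0,0,0],[0.0174,0,-0.0313,0,0,0],[0.0174,0,-0.0313,0,0,0],[0.0174,0,-0.0313,0,0,0],[0,0,0,0,0,0],[0,0,0,0,0,0],[0,0,0,0,0,0]]]'

```text
time: 25.52
ee_pos: [0.5206, -0.2865, 0.1568]
eef_rot: [-0.692, 0.147, -0.146, 0.692]
ft_force: [-0.7, 0.3, 0.3]
width: 0.0868
```

```bash
python3 snap.py s13 side:280,180,480,400 top:100,150,500,350
```

```text
side 2.5454545454545454
top 1.75
25.6167 [ 0.5211 -0.2854  0.1572] xang -23.79 yax [-0.     0.001 -1.   ] [ 0.11 -0.59  0.18] 0.08683981920492503 q [-0.2   0.38  0.79  1.67 -0.29  1.21  0.24]
```

View pics/s13_side.png

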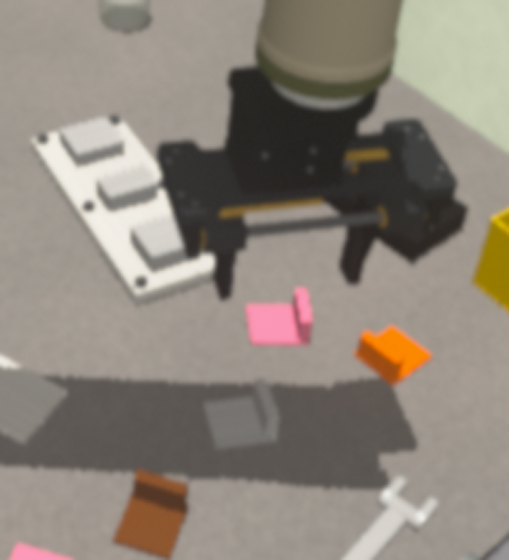

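View pics/s13_top.png

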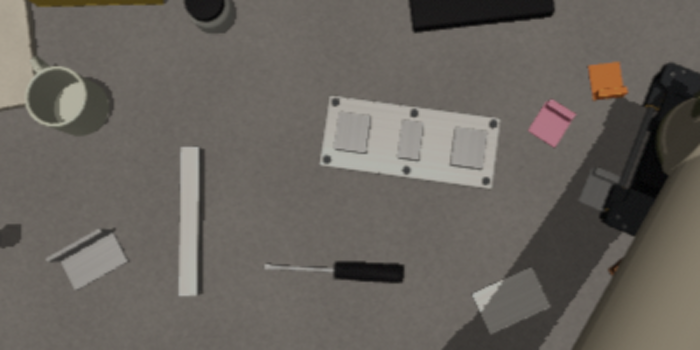

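>>> arm_command --targets '[[[0,0.03,0,0,0,0],[0,0.035,0,0,0,0],[0,0.03,0,0,0,0],[0,0.015,0,0,0,0],[0,0,0,0,0,0],[0,0,0,0,0,0],[0,0,0,0,0,0]]]' --hand 0.6

```text
time: 26.2
ee_pos: [0.5219, -0.2868, 0.0492]
eef_rot: [-0.692, 0.146, -0.147, 0.692]
ft_force: [-0.6, -0.4, 0.1]
width: 0.0539
```

```bash
python3 snap.py s14 side:310,240,450,380 top:380,180,500,300
```

```text
side 4.0
top 4.666666666666667
26.3 [ 0.522  -0.2871  0.0494] xang -23.94 yax [ 0.003 -0.001 -1.   ] [ 0.75 -0.46 -0.04] 0.052925574862483955 q [-0.14  0.51  0.72  1.76 -0.39  1.02  0.31]
```

View pics/s14_side.png

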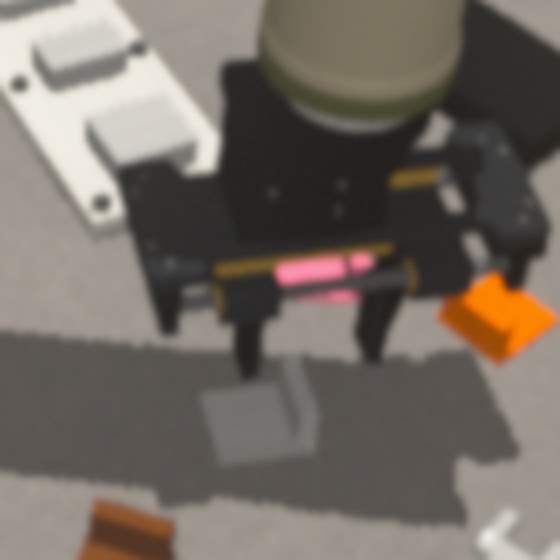

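View pics/s14_top.png

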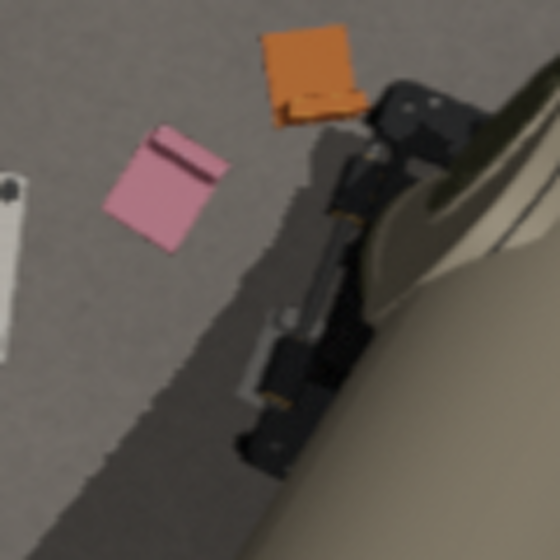

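>>> arm_command --targets '[[[0,0.015,0,0,0,0],[0,0.012,0,0,0,0],[0,0,0,0,0,0],[0,0,0,0,0,0]]]'

```text
time: 26.63
ee_pos: [0.5205, -0.2869, 0.0206]
eef_rot: [-0.692, 0.147, -0.147, 0.692]
ft_force: [0.6, -0.8, 0.2]
width: 0.0522
```

```bash
python3 snap.py s15 side:310,240,450,380
```

```text
side 4.0
26.6833 [ 0.5209 -0.2872  0.0211] xang -23.98 yax [-0. -0. -1.] [ 0.18 -0.52 -0.04] 0.05214769092492602 q [-0.12  0.55  0.7   1.78 -0.42  0.97  0.33]
```

View pics/s15_side.png

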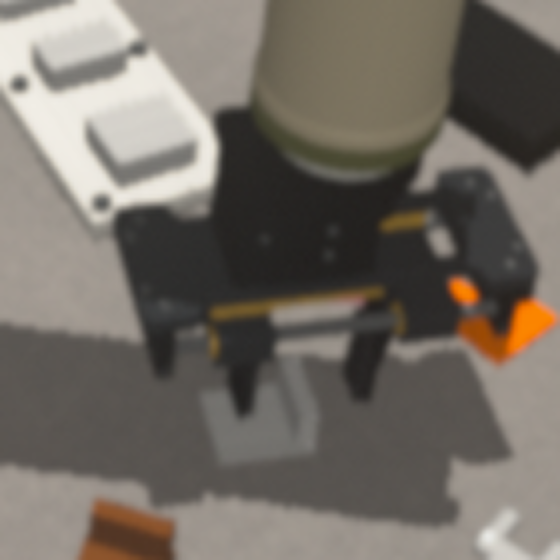

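>>> arm_command --targets '[[[0,0.008,0,0,0,0],[0,0.0045,0,0,0,0],[0,0,0,0,0,0],[0,0,0,0,0,0]]]'

```text
time: 27.02
ee_pos: [0.5206, -0.287, 0.0079]
eef_rot: [-0.692, 0.147, -0.147, 0.692]
ft_force: [0.1, 0.1, 0.9]
width: 0.0523
```

>>> arm_command --targets '[[[0,0,0,0,0,0],[0,0,0,0,0,0],[0,0,0,0,0,0],[0,0,0,0,0,0],[0,0,0,0,0,0],[0,0,0,0,0,0],[0,0,0,0,0,0],[0,0,0,0,0,0],[0,0,0,0,0,0],[0,0,0,0,0,0]]]' --hand 0 --grip_force 25

```text
time: 27.85
ee_pos: [0.5208, -0.2871, 0.0082]
eef_rot: [-0.692, 0.147, -0.147, 0.692]
ft_force: [0.4, -0.6, 1.3]
width: 0.0098
```

>>> arm_command --targets '[[[0,-0.01,0,0,0,0],[0,-0.03,0,0,0,0],[0,-0.03,0,0,0,0],[0,-0.03,0,0,0,0],[0,0,0,0,-5.1,0],[0,0,0,0,-5.1,0],[0,0,0,0,-5,0],[0,0,0,0,0,0],[0,0,0,0,0,0]]]'

```text
time: 28.6
ee_pos: [0.5207, -0.2872, 0.1086]
eef_rot: [-0.705, 0.055, -0.055, 0.705]
ft_force: [-0.4, 0.7, -1.3]
width: 0.0099
```

```bash
python3 snap.py s16 side:310,200,450,340 top:380,180,500,300
```

```text
side 4.0
top 4.666666666666667
28.7 [ 0.5207 -0.2871  0.1084] xang -8.95 yax [-0.  0. -1.] [ 0.18 -0.82 -1.35] 0.009746502233853455 q [-0.14  0.42  0.71  1.71 -0.3   1.12  0.51]
```

View pics/s16_side.png

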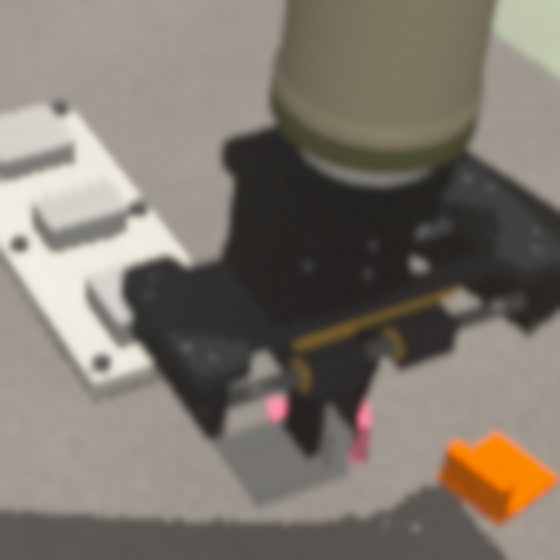

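View pics/s16_top.png

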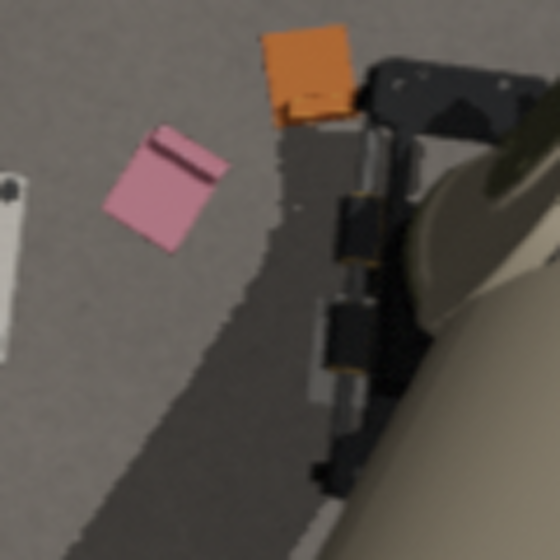

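Run:
```python
from h import *
st=readout.read_state(); R=Ro.from_quat(st["eef_rot"]).as_matrix(); t=st["ee_pos"]
for cam,o,k,pts,z in(("top",(380,180),14/3,[(309,403)],.102),("side",(310,200),4,[(262,504),(348,471)],.101)):
    c=vision.camera(cam)
    for p in pts:
        P=ray(c,[(np.array(p)+.5)/k-.5+o],z)[0]; print(cam,((P-t)@R*1000).round(1))
```

```text
top [-45.8   6.4  19.9]
side [-40.4   7.4 -21.1]
side [  7.4   7.4 -20.1]
```

>>> arm_command --targets '[[[0.003,0,0.032,0,0,0],[0.003,0,0.032,0,0,0],[0.003,0,0.032,0,0,0],[0.003,0,0.032,0,0,0],[0.003,0,0.032,0,0,0],[0.003,0,0.032,0,0,0],[0.003,0,0.032,0,0,0],[0.003,0,0.032,0,0,0],[0.003,0,0.032,0,0,0],[0.003,0,0.032,0,0,0],[0.0005,0,0.032,0,0,0],[0,0,0,0,0,0]]]'

```text
time: 29.8
ee_pos: [0.6052, 0.0649, 0.1076]
eef_rot: [-0.704, 0.052, -0.051, 0.706]
ft_force: [-0.8, 2.3, -1.3]
width: 0.0099
```

>>> arm_command --targets '[[[0,0,0,0,0,0],[0,0.03,0,0,0,0],[0,0.015,0,0,0,0],[0,0,0,0,0,0],[0,0,0,0,0,0]]]'

```text
time: 30.22
ee_pos: [0.6042, 0.0546, 0.063]
eef_rot: [0.705, -0.055, 0.054, -0.705]
ft_force: [0.4, 0.5, 0.2]
width: 0.01
```

```bash
python3 snap.py s17 side:270,170,390,290
```

```text
side 4.666666666666667
30.2667 [0.605 0.055 0.064] xang -8.89 yax [ 0. -0. -1.] [ 0.32 -0.05 -0.3 ] 0.009707048918570226 q [-0.62  0.48  0.58  1.71 -0.3   1.04 -0.1 ]
```

View pics/s17_side.png

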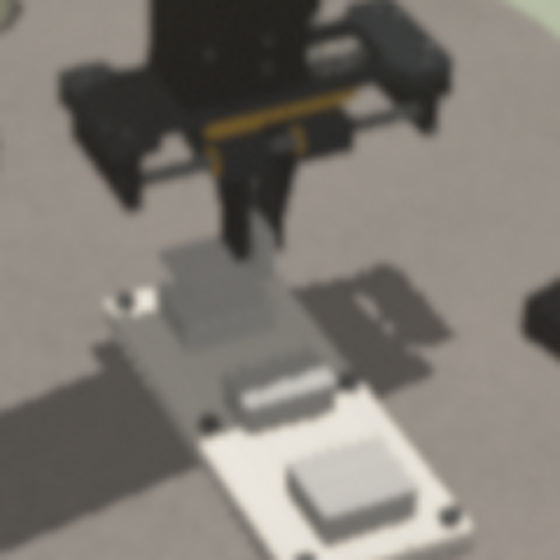

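>>> arm_command --targets '[[[0,0.01,0.001,0,0,0],[0,0.007,0,0,0,0],[0,0.003,0,0,0,0],[0,0,0,0,0,0],[0,0,0,0,0,0]]]'

```text
time: 30.68
ee_pos: [0.6048, 0.0571, 0.0431]
eef_rot: [0.705, -0.054, 0.054, -0.705]
ft_force: [-0.1, 0.8, -0.8]
width: 0.0098
```

>>> arm_command --targets '[[[0,0.001,0,0,0,0],[0,0.0005,0,0,0,0],[0,0,0,0,0,0]]]'

```text
time: 30.93
ee_pos: [0.605, 0.0572, 0.0419]
eef_rot: [-0.705, 0.054, -0.054, 0.705]
ft_force: [0.6, -0.6, 0.1]
width: 0.0097
```

>>> arm_command --targets '[[[0,0.0005,0,0,0,0],[0,0.0005,0,0,0,0],[0,0,0,0,0,0]]]'

```text
time: 31.18
ee_pos: [0.605, 0.0572, 0.0412]
eef_rot: [-0.705, 0.054, -0.054, 0.705]
ft_force: [-2.3, 0.0, 3.1]
width: 0.0096
```

Contact at the low pad's height (0.0412 − 0.0082 = 0.033). Look, then release.

>>> arm_command --targets '[[[0,0,0,0,0,0],[0,0,0,0,0,0],[0,0,0,0,0,0],[0,0,0,0,0,0]]]' --hand 0.5

```text
time: 31.52
ee_pos: [0.6049, 0.0572, 0.0406]
eef_rot: [-0.705, 0.054, -0.054, 0.705]
ft_force: [0.3, 0.1, 0.8]
width: 0.0283
```

```bash
python3 snap.py s18 side:270,170,390,290
```

```text
side 4.666666666666667
31.5667 [0.6049 0.0571 0.0407] xang -8.78 yax [-0.  0. -1.] [ 0.24 -0.56  0.42] 0.03244557312050392 q [-0.61  0.51  0.57  1.72 -0.31  1.   -0.09]
```

View pics/s18_side.png

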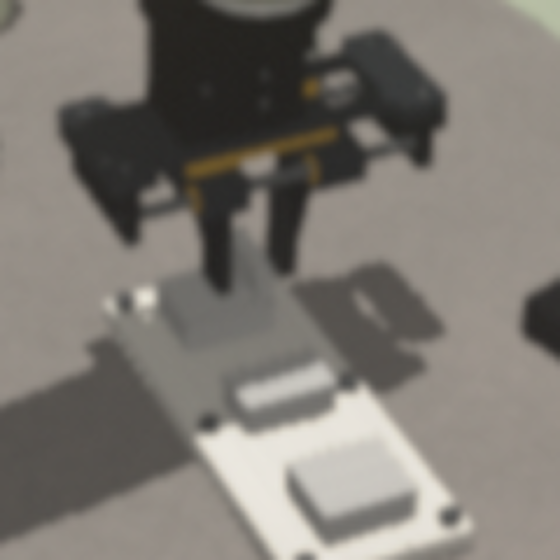

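Lift straight up, then move clear (towards −x, −y is occluding; go +y).

>>> arm_command --targets '[[[0,0,0,0,0,0],[0,-0.015,0,0,0,0],[0,-0.03,0,0,0,0],[0,-0.035,0,0,0,0],[0,-0.035,0,0,0,0],[-0.015,-0.02,0.03,0,0,0],[-0.015,0,0.035,0,0,0],[-0.015,0,0.035,0,0,0],[-0.015,0,0.035,0,0,0],[-0.015,0,0.035,0,0,0],[0,0,0,0,0,0],[0,0,0,0,0,0]]]'

```text
time: 32.57
ee_pos: [0.5556, 0.2395, 0.1754]
eef_rot: [-0.705, 0.053, -0.052, 0.705]
ft_force: [-0.2, -0.8, 0.4]
width: 0.0437
```

```bash
python3 snap.py s19 side:150,120,400,310 top:130,150,430,340
python3 - <<'E'
from h import *
b=(275,190,395,270); c=vision.camera("top")
cv2.imwrite("pics/s19_z.png",cv2.resize(c["pixels"][b[1]:b[3],b[0]:b[2]],None,fx=6,fy=6,interpolation=cv2.INTER_CUBIC))
E
```

```text
side 2.8
top 2.3333333333333335
32.6667 [0.557  0.2356 0.1757] xang -8.82 yax [ 0.    -0.001 -1.   ] [ 0.25 -0.99 -0.34] 0.04370753629735944 q [-0.92  0.34  0.55  1.61 -0.19  1.24 -0.49]
```

View pics/s19_side.png

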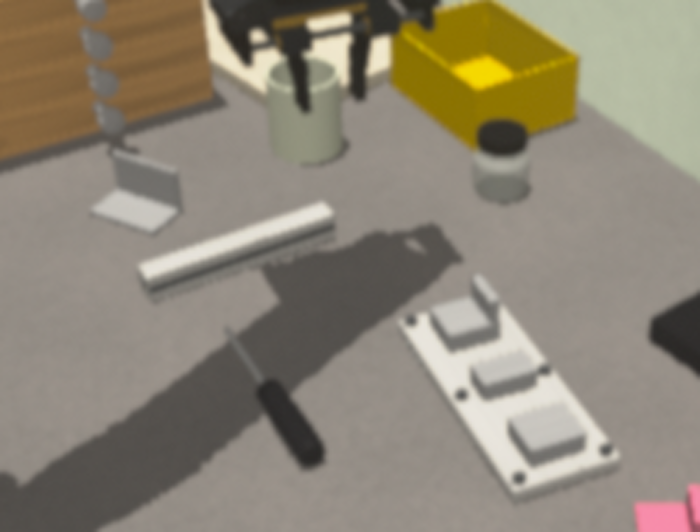

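View pics/s19_z.png

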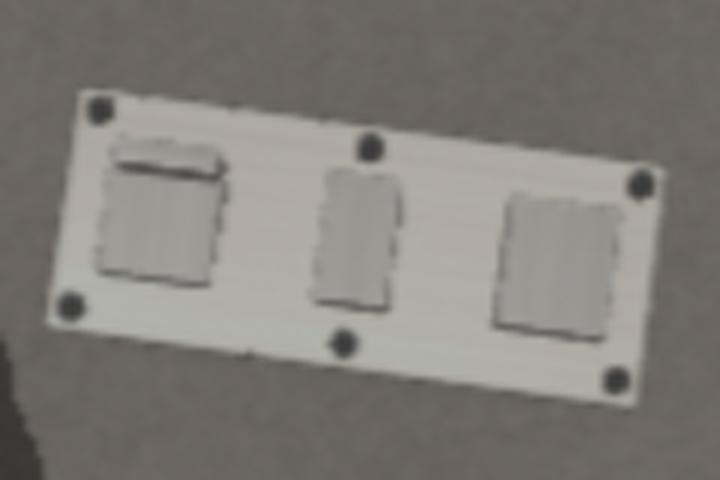

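View pics/s19_top.png

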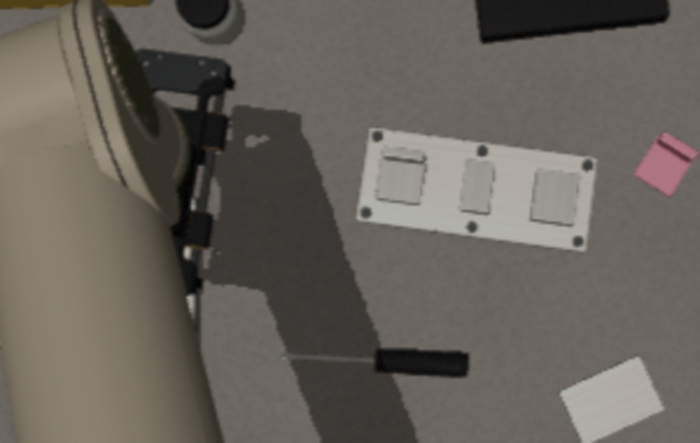

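```bash
python3 - <<'E'
from h import *
c=vision.camera("top")
B=ray(c,[(np.array((168,158))+.5)/6-.5+(275,190)],.060)[0]
P=[ray(c,[(np.array(p)+.5)/6-.5+(275,190)],.036)[0] for p in((98,268),(210,284))]
print("bar",B,"edge",P, "centre from bar",B[:2]-.02*np.array([.988,-.153]),"pad_1",[.5855,.0595])
E
python3 - <<'E'
from bench import r
print(r.close_job())
E
```

```text
bar [0.60262395 0.05545518 0.06      ] edge [array([0.56320879, 0.08451148, 0.036     ]), array([0.5561071 , 0.04046541, 0.036     ])] centre from bar [0.58286395 0.05851518] pad_1 [0.5855, 0.0595]
the job is handed in; nothing more can be done
None
```

I did the whole job and handed it in at about 33 s of the 72 s allowed. No verdict was reported.

- **Finding the low pad:** I laid the straightedge along the row and let go of it. The camera put its +y end 99.8 mm from the middle, so it was centred. Pressed at the -y end, it stayed at about 66.5 mm up to 14 N, so that pad is true. At the +y end it gave at about 1 N, sank to 64.0 mm, and then held at 12–14 N. The low pad is therefore pad_1.
- **Straightedge:** It is back on the bench in its old place, upright and clear of the frame.
- **Shim:** I took the grey steel shim and left the pink, orange and brown look-alikes alone. It touched down on pad_1 with its underside at about 33 mm, its bar along the row on the +x side.
- **Last checks:** The final picture puts the shim's centre about 3 mm from pad_1, against the 12 mm allowed. The shim looked flat, the gripper was clear of everything, and the bystanders looked unmoved, though I did not measure them.
- **Disagreements:** The two cameras differed by 2–4 mm on positions. The sink I measured under the fingers was 2.5 mm rather than 3 mm, which fits pressing 15 mm in from the tip.

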